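# Fit the snap ring on a drying-trolley wheel

## Task

A castor wheel from the drying trolley lies on the bench with its axle stub pointing up. Take the circlip pliers from their rest, put their two bent-down tips into the gap of the snap ring on the wooden block, squeeze the handles to spread the ring, and carry it level over the stub and gently down until it surrounds the groove just above the washer. Finish while holding: keep the pliers squeezed so that the ring stays fully spread and level at the groove, do not let go, and leave the paint tin, brush, slat and offcut alone.

Things in the scene. Friction and masses are not known exactly. Their poses are not given: they have to be found in the camera images.
- pliers: Circlip pliers, 155 mm long, 130 g, lying level on a wooden rest. Origin: pivot axis, underside of the pivot; x along the jaws to the tips, z up (hinge axis). Black handles run back to x = -98 mm, at z 0 to 16 mm; jaws 7.5 mm wide each, underside at z = 2 mm. The arms do not cross: squeezing the handles spreads the tips.
- pliers_grip (a point): Place to grip: midway between the handles, 45 mm behind the pivot, 8 mm above its underside. Close the fingers along the pliers' y. Across the outsides here: 56 mm at rest, about 53 mm is enough to carry them (pin centres then y = +-4.5 mm), about 33 mm fully squeezed, where a stop in the pivot ends it. A spring resists with 9 N per handle at rest, 17 N squeezed (about 25 N with the ring on).
- tip_left (a point): Centre of the lower end of the left (+y) tip, a round pin of 5 mm diameter pointing down from the jaw's end to 9 mm below the pliers' origin. At rest at x = 58, y = 2.5 mm in the pliers' frame, touching the right one; fully squeezed at x = 56, y = 16 mm.
- tip_right (a point): The same for the right (-y) tip, mirrored.
- pliers_l (a joint): How far the left arm of the pliers is turned by squeezing: 0 at rest, 0.235 rad at the stop (the right arm mirrors it).
- ring: Dark steel snap ring lying flat on the block, 5 mm thick, about 56 mm outside diameter, 40 g. Origin: underside, middle of the hole as it is when spread; x points to the closed back, the gap is at -x, z up. At rest the hole is about 37 mm wide and will not pass over the stub; fully spread it is round, 44 mm. The lugs overhang the block, with free space below.
- ring_center (a point): Middle of the ring's hole when spread, at mid thickness. The lugs at the gap are 16 mm apart at rest and each has a V notch (7 mm wide, 3.5 mm deep) facing the other, at x = -29 mm, for a pliers' pin; seated pin centres at y = +-8 mm at rest, +-16 mm spread. With the pins well in, the ring's underside is about 4.5 mm below the pliers' origin.
- ring_l (a joint): Opening of the left half of the ring on its springy back: 0 at rest, about 0.145 rad when fully spread by the pliers (the right half mirrors it). It takes about 3 N per lug at first, 6 N when spread.
- block: Fixed wooden block under the ring, 46 mm (x) by 64 mm (y), 30 mm high. Origin: centre of its underside.
- rest: Fixed wooden rest of the pliers: a base plate 12 mm high, with a post 22 mm square under the pivot and a crossbar 12 mm by 100 mm under the handles, 92 mm behind the pivot, both 40 mm high. Origin on the bench below the pivot; x as for the pliers.
- wheel: Fixed castor wheel lying on its side, 124 mm diameter, tyre 38 and hub 42 mm high. On it a washer of 50 mm diameter (top at 50 mm) and an upright steel axle stub: groove of 36 mm diameter from 50 to 58 mm height, a land of 40 mm diameter up to 80 mm, a cone to 24 mm diameter at the top, 92 mm. Origin: centre of its underside.
- groove (a point): Middle of the groove on the stub's axis, 54 mm above the bench, 4 mm above the washer.
- stub_top (a point): Centre of the stub's top, 92 mm above the bench.
- tin: Paint tin, 76 mm diameter, 85 mm high, a bystander. Origin: centre of its underside.
- brush: Paint brush lying on the bench, a bystander.
- slat: Green painted slat, 240 by 45 by 22 mm, a bystander.
- offcut: Bare wood offcut, 70 by 45 by 22 mm, a bystander.
Things that resemble listed ones, but are neither listed nor needed, are in the scene too. Of the things that look like the pliers, the middle-sized one is meant.

How it is judged:
On the way, in this order (a step that is already met when the one before it is completed fails the run):
1. the ring, spread by the pliers, is lifted clear of the block (value of joint ring_l above 0.11 rad and height (world z) of ring_center above 0.045 m and contact force between ring and pliers above 2 N and contact force between ring and block below 0.1 N and contact force between ring and wheel below 0.1 N), for 0.2 s.
2. the spread ring is held above the stub, over its axis (value of joint ring_l above 0.11 rad and z of ring_center in the frame of stub_top above -0.005 m and horizontal distance between ring_center and stub_top below 0.012 m and contact force between ring and pliers above 2 N).
At the end, for the whole second after the job is handed in: Ring round the groove: within 4 mm of the axis and 2.8 mm of mid groove height (may rest on the washer), level within 0.15 rad, still, each half spread over 0.12 rad by the pliers (over 2 N), pliers gripped by the fingers (over 10 N) and not leaning on the wheel; fingers off the ring (horizontal distance between ring_center and groove below 0.004 m and z of ring_center in the frame of groove between -0.0028 and 0.0028 m and angle between ring's own z axis and vertical below 0.15 rad and value of joint ring_l above 0.12 rad and contact force between ring and pliers above 2 N and contact force between pliers and the fingers above 10 N and contact force between ring and the fingers below 0.1 N and contact force between pliers and wheel below 1 N and height (world z) of pliers above 0.045 m and linear speed of ring below 0.02 m/s); the arm keeps its last pose, push and grip.
It fails at once if the ring or the pliers is pressed against the wheel with more than 25 N (contact force between any of ring, pliers and wheel above 25 N).
It fails at once if a bystander is moved by more than 20 mm (distance of any of tin, brush, slat, offcut from where it was at the start of the episode above 0.02 m).
It also fails if it takes over 51 s, if anything falls off the work surface, if the arm or the gripper's body presses on something with over 40 N, if the wrist force passes 120 N, or if a joint passes its speed limit or range.

## Robot

A 6-joint arm with a two-finger parallel gripper is mounted at the origin on the work surface. World frame = base frame: x ahead of the robot, y to its left, z up, the work surface at z = 0. Lengths are in m, angles in rad, forces in N, time in s.
With the tool pointing down it reaches from about 0.3 to 0.875 m from the base axis. Payload 6.4 kg.
Tool frame: the origin (TCP) lies on the centre line of the jaws, within the pads' length; the fingertips stand 25 mm ahead of it and the grasp point (between the pads) lies 6 mm ahead of it; z points along the fingers, y is the line along which they close (so a half turn about z gives the same grasp; the last joint's range is limited). The gripper opens to 85 mm and grips with 20 to 120 N. Pads are 22 mm wide; open, the fingers measure 114 mm over their backs; the gripper's body (76 mm by 85 mm) begins 54 mm behind the grasp point. The pads swing forward as they close: fully open they stand 13 mm farther back than shut.
Start: joints at [1.113, 0.181, 1.607, -0, 1.354, -0.206], TCP at [0.143, 0.557, 0.256] pointing down, gripper open.
Joint ranges: [-2.99, 2.99], [-0.89, 2.07], [0.3, 2.58], [-1.14, 4.28], [0, 2.63], [-3.12, 3.12]. Speed limits (rad/s): [2.57, 2.57, 3.01, 3.14, 3.14, 3.14].

## Interface

Orientations are given as a unit quaternion [w, x, y, z].
In Python, from bench import get_obs, camera, hand_in, spot_in gives the robot as it stands.
- The arm moves only by the shell command python3 -m jog 'ROWS'. ROWS is JSON, one flat list of numbers, 7 for each row, row after row: the shift along the tool's x, y, z in m, then the turn, a rotation vector about the tool's x, y, z in rad, then the closure, from 0 (fully open) to 1 (shut). A call has 1 to 20 rows; each row is the pose to reach, as a shift and turn from the pose commanded when the call began, along the tool's axes at that moment; what a row does not reach only later rows make up. A row lasts 1/8 s, in which the tool goes at most 62.5 mm and 10.7 degrees, less where a joint would pass 70% of its speed; a pose out of reach is approached as far as the arm can. A call with a gripper value outside its range is refused whole. The fingers move at their own pace and stop on an object; the grip force is fixed at half the most. Time passes only in rows, so rows that repeat a pose let the fingers close. It gives the time, the measured TCP pose, the force, the opening and the grip force at its end, in the units of the state.
- get_obs(): the state, without advancing time (a new reading comes with each control period).
- camera(name): name is "scene" or "top" or "wrist"; returns a dict with "frame" (480x640x3 uint8, red, green, blue), "mtx" (3x3 intrinsics, pixels), "extrinsics" (4x4, takes a point from camera to world coordinates). Camera axes: x right, y up, looking along -z (the intrinsics and any distortion apply to the point x, -y, -z); pixel columns grow to the right and rows downward; lengths in m; the calibration is good to about 2 mm. A picture is of the moment at which its call begins. There is no depth.
- hand_in(): hands the job in; it is judged then, once.
Trained networks look in a picture, given as the dict that the camera call returned (one of the last four; its "shot" number tells which), for a name from the list of things; names that differ only in an ending like _2 or _b are one class to them, and where a whole thing is asked for, a point or a joint stands for the part that bears it (a point fixed in the world has none). Each returns a list of dicts, best first, with "confidence" (0 to 1); they miss things now and then, are a little off and sometimes report something else, mostly with a low value. They report only what shows in the picture. A call takes as long as a camera call. They do not tell look-alikes from the thing itself.
- spot_in(picture, name): "xyz" ([x, y, z] in m, in world coordinates, good to about 4 mm: the middle of the surface that is visible of it).
The state is a dict: "time_s": time; "q": joint angles; "dq": joint speeds; "joint_efforts": joint torques, N m; "eef_pos": TCP position; "eef_rot": TCP orientation; "wrist_force": force on the tool from outside, world axes, zero at the start; "torque": the same for the moment, N m; "opening": opening from 0.0 (shut) to 1.0 (fully open); "grasp_force": force on a finger pad.
Only numpy, scipy, OpenCV 4.12 (cv2) and the standard library are available. Lean on these libraries where they do the work, as an engineer would, in place of code of your own. Each camera call takes 0.05 s, during which the arm holds its last target. There are 200 camera calls.

## Working session

There is one attempt and no reset: what is moved stays moved. The work goes in short steps, Python scripts to look and compute and a shell command to move; the robot and the scene stay as the last step left them, time stands still between calls to the robot, and variables do not carry over. Pictures are saved under pics/ and viewed, at most 10 in all, crops included, and the job is handed in when it is done.

```bash
mkdir -p pics
cat > h.py <<'E'
import numpy as np, cv2
from bench import get_obs, camera, hand_in, spot_in
from scipy.spatial.transform import Rotation as R
def ray(c,u,v):
    p=cv2.undistortPoints(np.array([[[u,v]]],float),c["mtx"],c.get("dist"))[0,0] if c.get("dist") is not None else [(u-c["mtx"][0][2])/c["mtx"][0][0],(v-c["mtx"][1][2])/c["mtx"][1][1]]
    E=np.array(c["extrinsics"]); return E[:3,3],E[:3,:3]@np.array([p[0],-p[1],-1.])
def onz(c,u,v,z):
    o,d=ray(c,u,v); return (o+d*(z-o[2])/d[2]).round(4)
def proj(c,P):
    E=np.array(c["extrinsics"]); q=E[:3,:3].T@(np.array(P)-E[:3,3]); q=np.array([q[0],-q[1],-q[2]]); p=np.array(c["mtx"])@q; return (p[:2]/p[2]).round(1)
def save(c,n,crop=None,s=1):
    f=c["frame"][...,::-1]
    if crop: f=f[crop[1]:crop[3],crop[0]:crop[2]]
    cv2.imwrite("pics/"+n,cv2.resize(f,None,fx=s,fy=s,interpolation=cv2.INTER_CUBIC))
def tool():
    o=get_obs(); q=o["eef_rot"]; return np.array(o["eef_pos"]),R.from_quat([q[1],q[2],q[3],q[0]]),o
E
python3 - <<'E'
from h import *
c=camera("top"); print(c.keys()); save(c,"top.png")
for n in ["pliers","pliers_grip","tip_left","ring","block","rest","wheel","stub_top","tin"]:
    print(n,[(np.round(d["xyz"],3).tolist(),round(d["confidence"],2),proj(c,d["xyz"]).tolist()) for d in spot_in(c,n)])
p,r,o=tool(); print(p,r.as_matrix().round(3),o["time_s"])
E
```

```text
dict_keys(['frame', 'mtx', 'extrinsics', 'shot'])
pliers [([0.557, -0.217, 0.047], 0.85, [344.6, 236.1]), ([0.358, -0.231, 0.007], 0.7, [348.4, 308.9]), ([0.556, -0.647, 0.02], 0.7, [499.1, 238.7]), ([0.35, -0.248, 0.01], 0.64, [354.5, 311.9]), ([0.52, -0.652, 0.022], 0.59, [501.5, 251.8]), ([0.546, -0.208, 0.055], 0.56, [341.6, 239.7])]
pliers_grip [([0.517, -0.651, 0.023], 0.89, [501.3, 252.7]), ([0.357, -0.229, 0.01], 0.62, [347.7, 309.4]), ([0.555, -0.217, 0.055], 0.59, [344.8, 236.8])]
tip_left [([0.554, -0.65, 0.023], 0.81, [500.7, 239.3]), ([0.545, -0.208, 0.054], 0.48, [341.5, 240.4])]
ring [([0.619, 0.03, 0.038], 0.48, [254.6, 212.8])]
block [([0.613, 0.004, 0.031], 0.68, [264.2, 215.6]), ([0.588, 0.195, 0.04], 0.39, [193.9, 223.6])]
rest [([0.52, -0.231, 0.014], 0.84, [348.7, 250.3]), ([0.51, -0.452, 0.021], 0.54, [428.9, 254.5])]
wheel [([0.59, 0.193, 0.04], 0.83, [194.7, 222.8])]
stub_top [([0.588, 0.196, 0.04], 0.61, [193.4, 223.3])]
tin [([0.614, 0.381, 0.088], 0.95, [118.7, 211.2]), ([0.769, 0.114, 0.023], 0.33, [226.3, 160.0])]
[0.14321806 0.55686871 0.25626078] [[-0.968  0.249 -0.   ]
 [ 0.249  0.968 -0.   ]
 [ 0.    -0.    -1.   ]] 0.5
```

View pics/top.png

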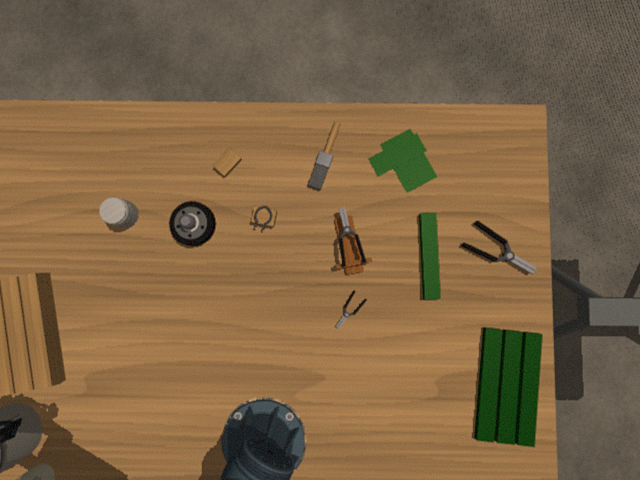

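Run:
```python
from h import *
c=camera("wrist"); p,r,o=tool(); E=np.array(c["extrinsics"])
print(c["mtx"], (r.as_matrix().T@(E[:3,3]-p)).round(3), (r.as_matrix().T@E[:3,:3]).round(3))
t=camera("top"); save(t,"t2.png",(235,190,375,285),5.5)
print("shift to (.57,-.08,.36)", r.inv().apply(np.array([.57,-.08,.36])-p).round(3))
```

```text
[[401.62971135   0.         320.36272542]
 [  0.         401.62971135 239.27215159]
 [  0.           0.           1.        ]] [ 0.079 -0.    -0.118] [[ 0.     0.951  0.308]
 [ 1.    -0.001  0.001]
 [ 0.001  0.308 -0.951]]
shift to (.57,-.08,.36) [-0.572 -0.51  -0.104]
```

View pics/t2.png

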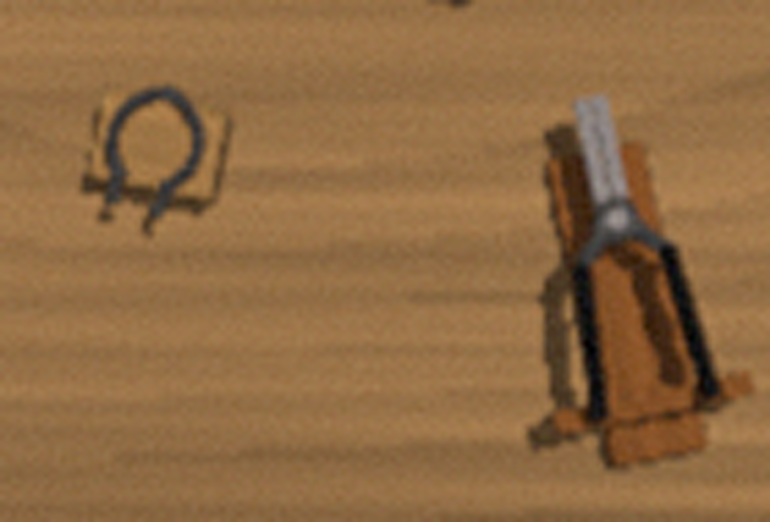

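```bash
python3 -m jog '[-0.545,-0.486,-0.064,0,0,-0.46,0,-0.545,-0.486,-0.064,0,0,-0.46,0,-0.545,-0.486,-0.064,0,0,-0.46,0,-0.545,-0.486,-0.064,0,0,-0.46,0,-0.545,-0.486,-0.064,0,0,-0.46,0,-0.545,-0.486,-0.064,0,0,-0.46,0,-0.545,-0.486,-0.064,0,0,-0.46,0,-0.545,-0.486,-0.064,0,0,-0.46,0,-0.545,-0.486,-0.064,0,0,-0.46,0,-0.545,-0.486,-0.064,0,0,-0.46,0,-0.545,-0.486,-0.064,0,0,-0.46,0,-0.545,-0.486,-0.064,0,0,-0.46,0,-0.545,-0.486,-0.064,0,0,-0.46,0,-0.545,-0.486,-0.064,0,0,-0.46,0,-0.545,-0.486,-0.064,0,0,-0.46,0]'
python3 - <<'E'
from h import *
c=camera("wrist"); save(c,"w1.png"); p,r,o=tool(); print(p,r.as_matrix().round(3),o["q"])
for n in ["pliers","pliers_grip","tip_left","tip_right","ring","ring_center","block","rest","wheel","stub_top"]:
    print(n,[(np.round(d["xyz"],3).tolist(),round(d["confidence"],2),proj(c,d["xyz"]).tolist()) for d in spot_in(c,n)][:3])
E
```

```text
time_s: 2.48
eef_pos: [0.5494, -0.0483, 0.3203]
eef_rot: [-0.0, -0.105, 0.995, 0.0]
wrist_force: [-0.5, 0.2, 0.2]
opening: 1.002
grasp_force: 0.0
[ 0.54945943 -0.04828729  0.32043203] [[-0.978 -0.208  0.   ]
 [-0.208  0.978  0.   ]
 [-0.     0.    -1.   ]] [-3.02961637e-01  8.05933607e-02  1.58902808e+00  1.44019957e-04
  1.47193637e+00 -2.08360874e+00]
pliers [([0.548, -0.219, 0.052], 0.77, [145.2, 155.6]), ([0.536, -0.207, 0.055], 0.58, [157.9, 146.7])]
pliers_grip [([0.543, -0.214, 0.051], 0.6, [152.0, 151.5])]
tip_left [([0.535, -0.205, 0.05], 0.61, [161.9, 144.9])]
tip_right [([0.537, -0.248, 0.052], 0.63, [115.5, 137.7]), ([0.604, 0.006, 0.029], 0.58, [360.0, 249.2])]
ring [([0.61, 0.006, 0.033], 0.9, [359.2, 255.7]), ([0.62, 0.025, 0.038], 0.6, [373.9, 268.9])]
ring_center [([0.608, 0.009, 0.036], 0.93, [362.4, 255.9])]
block [([0.609, 0.004, 0.026], 0.8, [356.4, 252.4]), ([0.58, 0.197, 0.036], 0.22, [538.1, 266.1])]
rest [([0.507, -0.232, 0.007], 0.8, [153.9, 108.8])]
wheel [([0.582, 0.194, 0.038], 0.58, [536.4, 267.6]), ([0.717, -0.137, 0.02], 0.28, [216.8, 312.3])]
stub_top [([0.582, 0.186, 0.04], 0.88, [530.1, 267.2])]
```

View pics/w1.png

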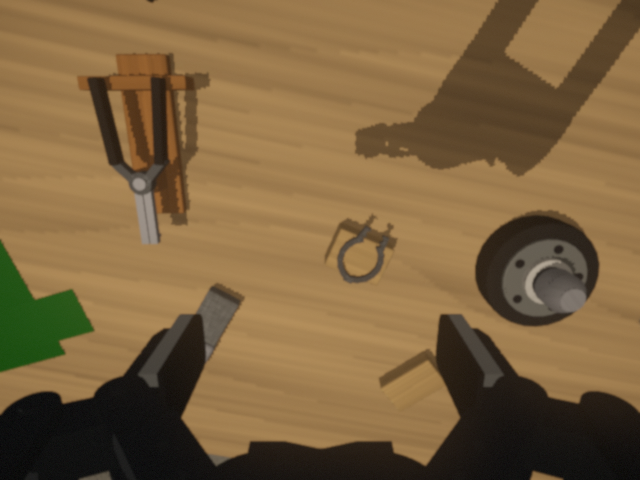

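Run:
```python
from h import *
c=camera("wrist"); p,r,o=tool()
piv=onz(c,139,184,.056); tip=onz(c,151,242,.052); a=onz(c,97,80,.056); b=onz(c,158,80,.056)
m=(a+b)/2; print(piv,tip,a,b)
x=tip-m; yaw=np.arctan2(x[1],x[0]); print("yaw",yaw, np.arctan2(*(tip-piv)[[1,0]]), np.linalg.norm(tip-piv))
u=np.array([np.cos(yaw),np.sin(yaw),0]); g=piv-.045*u; g[2]=.14; print("grip",g)
print("shift",r.inv().apply(g-p).round(3))
print("ring lugs", onz(c,365,228,.035),onz(c,385,236,.035),"back",onz(c,355,281,.035), "stub", onz(c,569,296,.092), onz(c,545,283,.05))
```

```text
[ 0.5756 -0.2229  0.056 ] [ 0.6338 -0.2084  0.052 ] [ 0.4897 -0.266   0.056 ] [ 0.4785 -0.213   0.056 ]
yaw 0.2048351352665805 0.24416992897240927 0.060112311550962694
grip [ 0.53154075 -0.23205326  0.14      ]
shift [ 0.056 -0.175  0.18 ]
ring lugs [0.5788 0.0034 0.035 ] [0.5829 0.0261 0.035 ] back [0.6397 0.0072 0.035 ] stub [0.5889 0.1993 0.092 ] [0.5941 0.2008 0.05  ]
```

```bash
python3 -m jog '[0.056,-0.175,0.08,0,0,1.6,0,0.056,-0.175,0.08,0,0,1.6,0,0.056,-0.175,0.08,0,0,1.6,0,0.056,-0.175,0.08,0,0,1.6,0,0.056,-0.175,0.08,0,0,1.6,0,0.056,-0.175,0.08,0,0,1.6,0,0.056,-0.175,0.08,0,0,1.6,0,0.056,-0.175,0.08,0,0,1.6,0,0.056,-0.175,0.12,0,0,3.13,0,0.056,-0.175,0.16,0,0,3.13,0,0.056,-0.175,0.18,0,0,3.13,0,0.056,-0.175,0.18,0,0,3.13,0,0.056,-0.175,0.18,0,0,3.13,0,0.056,-0.175,0.18,0,0,3.13,0,0.056,-0.175,0.18,0,0,3.13,0,0.056,-0.175,0.18,0,0,3.13,0,0.056,-0.175,0.18,0,0,3.13,0,0.056,-0.175,0.18,0,0,3.13,0,0.056,-0.175,0.18,0,0,3.13,0]'
python3 - <<'E'
from h import *
c=camera("wrist"); save(c,"w2.png"); p,r,o=tool(); print(p,r.as_matrix().round(3),o["q"])
E
```

```text
time_s: 5.45
eef_pos: [0.5314, -0.2324, 0.1403]
eef_rot: [-0.0, 0.994, 0.111, -0.0]
wrist_force: [0.3, 0.0, -0.4]
opening: 0.997
grasp_force: 0.0
[ 0.531344   -0.23240993  0.14025609] [[ 0.976  0.22  -0.   ]
 [ 0.22  -0.976  0.   ]
 [-0.    -0.    -1.   ]] [-6.16858158e-01  3.20113814e-01  1.68761185e+00 -2.79099373e-05
  1.13391829e+00  7.32173266e-01]
```

View pics/w2.png

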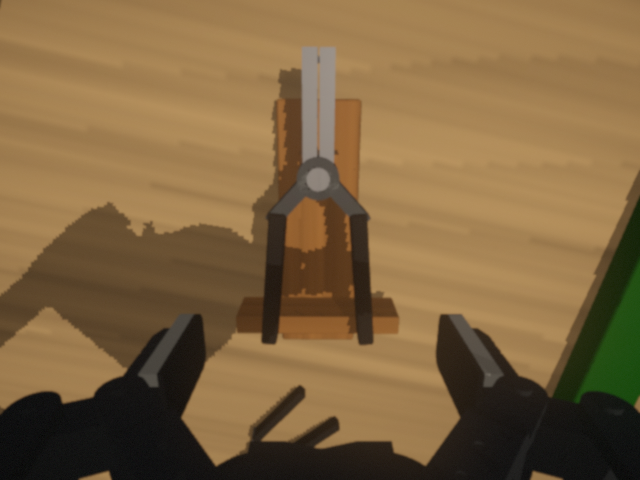

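```bash
python3 -m jog '[0,-0.001,0.05,0,0,0,0,0,-0.001,0.08,0,0,0,0.1,0,-0.001,0.086,0,0,0,0.2,0,-0.001,0.086,0,0,0,0.3,0,-0.001,0.086,0,0,0,0.36,0,-0.001,0.086,0,0,0,0.36,0,-0.001,0.086,0,0,0,0.36]'
```

```text
time_s: 6.38
eef_pos: [0.5321, -0.232, 0.0557]
eef_rot: [0.001, 0.994, 0.11, 0.001]
wrist_force: [0.8, 0.9, 6.0]
opening: 0.64
grasp_force: 8.4
```

```bash
python3 -m jog '[0,0,0,0,0,0,0.38,0,0,0,0,0,0,0.38,0,0,0,0,0,0,0.38,0,0,-0.02,0,0,0,0.38,0,0,-0.05,0,0,0,0.38,0,0,-0.08,0,0,0,0.38,0,0,-0.08,0,0,0,0.38]'
python3 - <<'E'
from h import *
c=camera("wrist"); save(c,"w3.png"); p,r,o=tool(); print(p,r.as_matrix().round(3),o["opening"],o["wrist_force"])
E
```

```text
time_s: 7.25
eef_pos: [0.5329, -0.2325, 0.1378]
eef_rot: [0.002, 0.994, 0.11, 0.002]
wrist_force: [0.3, -0.4, -1.3]
opening: 0.629
grasp_force: 8.5
[ 0.53182743 -0.23178155  0.13583015] [[ 0.976  0.218  0.002]
 [ 0.218 -0.976 -0.002]
 [ 0.002  0.002 -1.   ]] 0.6218416079439129 [-0.58745128  0.46165051 -1.93245099]
```

View pics/w3.png

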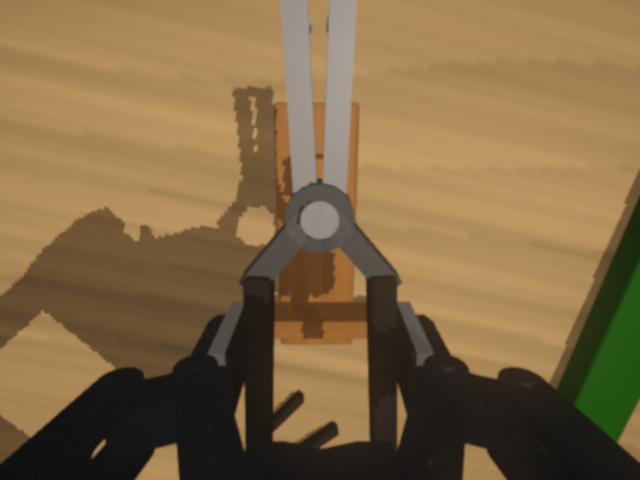

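```bash
python3 -m jog '[0.001,-0.015,-0.01,0,0,0.04,0.38,0.004,-0.045,-0.025,0,0,0.1,0.38,0.007,-0.08,-0.04,0,0,0.16,0.38,0.01,-0.115,-0.055,0,0,0.22,0.38,0.013,-0.15,-0.063,0,0,0.28,0.38,0.016,-0.18,-0.063,0,0,0.34,0.38,0.017,-0.2,-0.063,0,0,0.37,0.38,0.0175,-0.211,-0.063,0,0,0.39,0.38,0.0175,-0.211,-0.063,0,0,0.39,0.38,0.0175,-0.211,-0.063,0,0,0.39,0.38]'
python3 - <<'E'
from h import *
c=camera("wrist"); save(c,"w4.png",(120,0,420,225),2.6); p,r,o=tool(); print(p,r.as_matrix().round(3),o["opening"],o["wrist_force"])
E
```

```text
time_s: 8.55
eef_pos: [0.5019, -0.0219, 0.1966]
eef_rot: [-0.0, 0.996, -0.085, -0.001]
wrist_force: [0.1, 0.3, -0.6]
opening: 0.625
grasp_force: 8.5
[ 0.50203311 -0.02206449  0.19676448] [[ 0.986 -0.17  -0.001]
 [-0.17  -0.986  0.   ]
 [-0.001  0.    -1.   ]] 0.6238573417792753 [ 0.11925197 -0.34310605 -2.0440345 ]
```

View pics/w4.png

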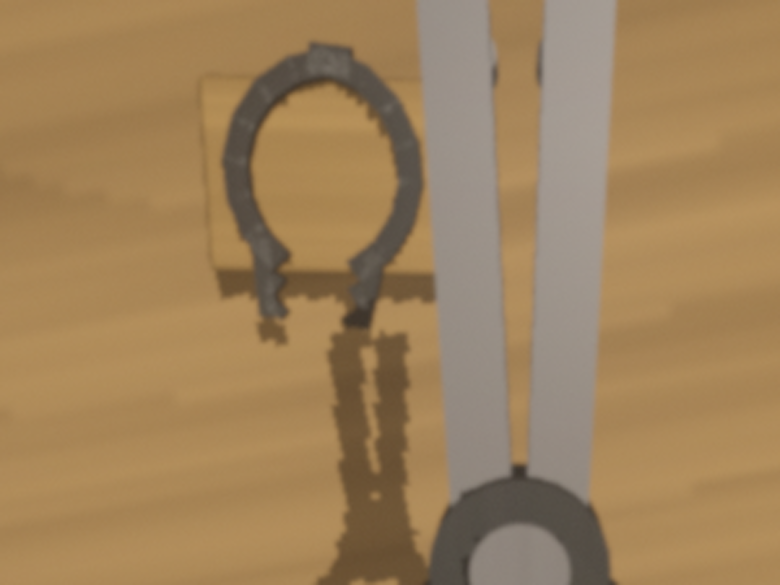

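```bash
cat >> h.py <<'E'
def tl(c,u,v,z):
    p,r,o=tool(); return (r.inv().apply(onz(c,u,v,z)-p)*1000).round(1)
E
python3 - <<'E'
from h import *
c=camera("wrist"); f=lambda x,y,z=.035: tl(c,120+x/2.6,y/2.6,z)
L=f(272,284);Rr=f(362,288);b=f(330,60); m=(L+Rr)/2
print("L",L,"R",Rr,"back",b,"mid",m,"ang",np.arctan2(*(b-m)[[1,0]]),np.arctan2(-(Rr-L)[0],(Rr-L)[1]))
for q in [(289,258),(287,315),(350,265),(345,320)]: print(f(*q))
p,_,_=tool()
print("block corners",f(203,78,.03),f(215,268,.03),f(436,273,.03))
print("pins low", f(492,62,p[2]-.0235), f(543,62,p[2]-.0235),"jaw ends")
E
```

```text
L [ 78.9 -62.9 161.9] R [ 78.  -39.9 161.9] back [130.2 -45.2 161.8] mid [ 78.45 -51.4  161.9 ] ang 0.11923842805897095 0.039110481055622814
[ 85.2 -58.1 161.9]
[ 71.4 -59.6 161.9]
[ 83.6 -42.7 161.9]
[ 70.2 -44.6 161.9]
block corners [127.1 -77.4 166.8] [ 83.  -78.4 166.9] [ 81.7 -21.4 166.9]
pins low [104.6  -3.1  23.5] [104.6   3.2  23.5] jaw ends
```

```bash
python3 -m jog '[-0.008,-0.02,0.02,0,0,0.03,0.38,-0.018,-0.045,0.05,0,0,0.07,0.38,-0.0252,-0.0616,0.08,0,0,0.1,0.38,-0.0252,-0.0616,0.105,0,0,0.1,0.38,-0.0252,-0.0616,0.12,0,0,0.1,0.38,-0.0252,-0.0616,0.122,0,0,0.1,0.38,-0.0252,-0.0616,0.122,0,0,0.1,0.38]'
python3 - <<'E'
from h import *
c=camera("wrist"); s=camera("scene"); p,r,o=tool(); print(p,r.as_matrix().round(3),o["opening"])
a=c["frame"][0:180,200:440,::-1]; a=cv2.resize(a,None,fx=2.4,fy=2.4,interpolation=cv2.INTER_CUBIC)
pr=r.apply([.1035,0,.02])+p; u,v=proj(s,pr).astype(int); print(u,v)
b=s["frame"][max(0,v-40):v+40,u-37:u+37,::-1]; b=cv2.resize(b,(222*1,240),interpolation=cv2.INTER_CUBIC)
b=cv2.copyMakeBorder(b,0,a.shape[0]-240,0,0,cv2.BORDER_CONSTANT)
cv2.imwrite("pics/w5.png",np.hstack([a,b]))
E
```

```text
time_s: 9.52
eef_pos: [0.4885, 0.0429, 0.0759]
eef_rot: [0.0, 0.991, -0.135, 0.001]
wrist_force: [-0.5, 0.4, -1.4]
opening: 0.618
grasp_force: 8.5
[0.48872517 0.04296894 0.07627831] [[ 0.964 -0.267  0.002]
 [-0.267 -0.964 -0.   ]
 [ 0.002 -0.    -1.   ]] 0.6219043919409736
355 239
```

View pics/w5.png

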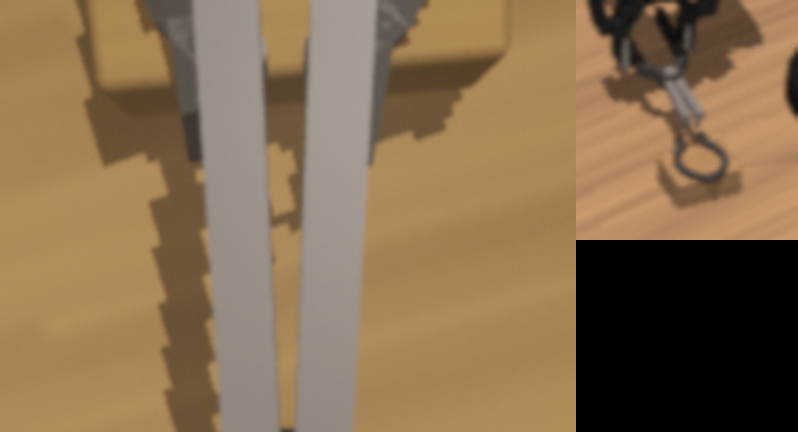

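```bash
python3 -m jog '[-0.001,-0.001,0.006,0,0,0,0.38,-0.001,-0.001,0.012,0,0,0,0.38,-0.001,-0.001,0.016,0,0,0,0.38,-0.001,-0.001,0.019,0,0,0,0.38,-0.001,-0.001,0.022,0,0,0,0.38,-0.001,-0.001,0.025,0,0,0,0.38,-0.001,-0.001,0.025,0,0,0,0.38]'
python3 - <<'E'
from h import *
c=camera("wrist"); s=camera("scene"); p,r,o=tool(); print(p,r.as_matrix().round(3),o["opening"],o["wrist_force"],o["torque"])
a=c["frame"][0:180,200:440,::-1]; a=cv2.resize(a,None,fx=2.4,fy=2.4,interpolation=cv2.INTER_CUBIC)
b=s["frame"][210:290,318:392,::-1]; b=cv2.resize(b,(222,240),interpolation=cv2.INTER_CUBIC)
b=cv2.copyMakeBorder(b,0,a.shape[0]-240,0,0,cv2.BORDER_CONSTANT)
cv2.imwrite("pics/w6.png",np.hstack([a,b]))
E
```

```text
time_s: 10.5
eef_pos: [0.487, 0.0446, 0.0501]
eef_rot: [-0.0, 0.991, -0.135, -0.0]
wrist_force: [-0.8, -0.3, -0.7]
opening: 0.625
grasp_force: 8.5
[0.48716794 0.04453895 0.05032692] [[ 0.964 -0.267  0.   ]
 [-0.267 -0.964 -0.   ]
 [ 0.     0.    -1.   ]] 0.617454211855097 [ 0.34971507  0.84662138 -2.04793499] [ 0.02424711 -0.01336303  0.03733756]
```

View pics/w6.png

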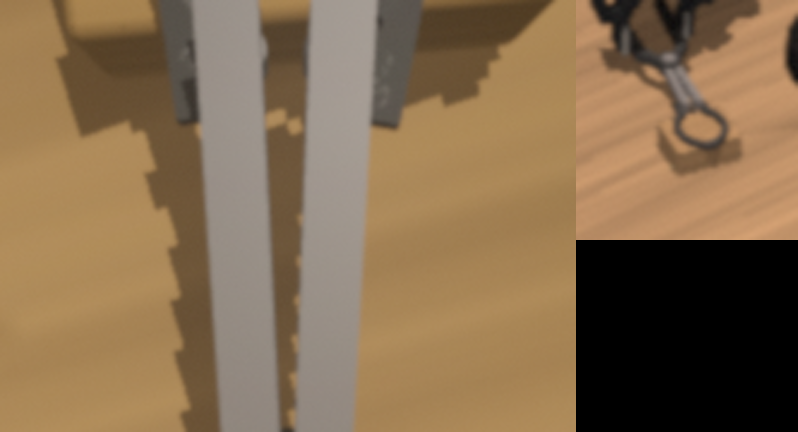

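```bash
python3 -m jog '[0,0,-0.0003,0,0,0,0.42,0,0,-0.0008,0,0,0,0.46,0,0,-0.0013,0,0,0,0.5,0,0,-0.0018,0,0,0,0.54,0,0,-0.0022,0,0,0,0.58,0,0,-0.0025,0,0,0,0.62,0,0,-0.0025,0,0,0,0.66,0,0,-0.0025,0,0,0,0.7,0,0,-0.0025,0,0,0,0.7,0,0,-0.0025,0,0,0,0.7]'
python3 - <<'E'
from h import *
c=camera("wrist"); s=camera("scene"); p,r,o=tool(); print(p,r.as_matrix().round(3),o["opening"],o["wrist_force"],o["torque"])
a=c["frame"][0:240,160:480,::-1]; a=cv2.resize(a,None,fx=1.8,fy=1.8,interpolation=cv2.INTER_CUBIC)
b=s["frame"][210:290,318:392,::-1]; b=cv2.resize(b,(222,240),interpolation=cv2.INTER_CUBIC)
b=cv2.copyMakeBorder(b,0,a.shape[0]-240,0,0,cv2.BORDER_CONSTANT)
cv2.imwrite("pics/w7.png",np.hstack([a,b]))
E
```

```text
time_s: 11.85
eef_pos: [0.4855, 0.0446, 0.0522]
eef_rot: [0.0, 0.991, -0.135, -0.002]
wrist_force: [-6.4, -1.1, 0.2]
opening: 0.385
grasp_force: 59.3
[0.48546686 0.04460326 0.05215118] [[ 0.964 -0.267 -0.004]
 [-0.267 -0.964  0.   ]
 [-0.004  0.001 -1.   ]] 0.38493930250723973 [-5.58875184 -1.54045263  0.03879929] [-0.30260859  0.9969521  -0.23094891]
```

View pics/w7.png

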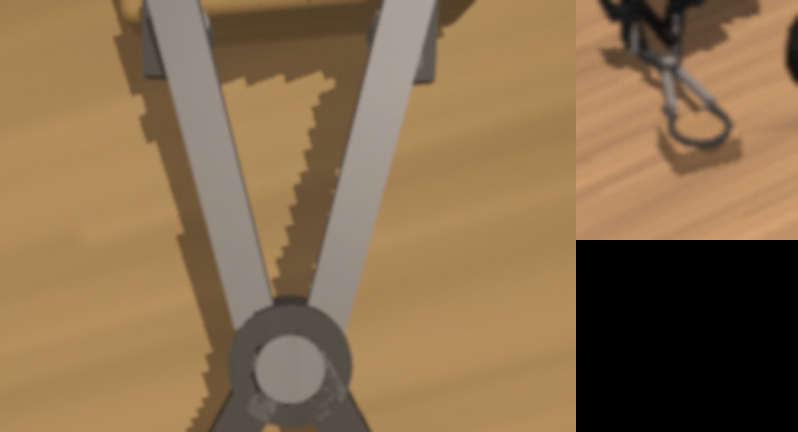

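```bash
python3 -m jog '[0,0,-0.004,0,0,0,0.7,0,0,-0.01,0,0,0,0.7,0,0,-0.02,0,0,0,0.7,0,0,-0.035,0,0,0,0.7,0,0,-0.055,0,0,0,0.7,0,0,-0.075,0,0,0,0.7,0,0,-0.085,0,0,0,0.7,0,0,-0.085,0,0,0,0.7,-0.004,-0.02,-0.085,0,0,0,0.7,-0.008,-0.045,-0.085,0,0,0,0.7,-0.012,-0.075,-0.085,0,0,0,0.7,-0.015,-0.1,-0.085,0,0,0,0.7,-0.0157,-0.1165,-0.085,0,0,0,0.7,-0.0157,-0.1165,-0.085,0,0,0,0.7,-0.0157,-0.1165,-0.085,0,0,0,0.7]'
python3 - <<'E'
from h import *
c=camera("wrist"); s=camera("scene"); t=camera("top"); p,r,o=tool(); print(p,r.as_matrix().round(3),o["opening"],o["wrist_force"],o["torque"])
a=c["frame"][0:300,60:460,::-1]; a=cv2.resize(a,None,fx=1.25,fy=1.25,interpolation=cv2.INTER_CUBIC)
pr=r.apply([.13,0,.018])+p; u,v=proj(s,pr).astype(int); print(u,v); 
b=s["frame"][v-50:v+50,u-50:u+50,::-1]; b=cv2.resize(b,(290,290),interpolation=cv2.INTER_CUBIC)
u,v=proj(t,pr).astype(int); print(u,v)
d=t["frame"][v-40:v+40,u-50:u+30,::-1]; d=cv2.resize(d,(290,290),interpolation=cv2.INTER_CUBIC)
b=np.vstack([b,d]); a=cv2.copyMakeBorder(a,0,580-a.shape[0],0,0,cv2.BORDER_CONSTANT)
cv2.imwrite("pics/w8.png",np.hstack([a,b]))
E
```

```text
time_s: 13.82
eef_pos: [0.5029, 0.1604, 0.1374]
eef_rot: [0.0, 0.991, -0.135, -0.0]
wrist_force: [-1.1, 0.5, -1.4]
opening: 0.391
grasp_force: 59.2
[0.5030209  0.16024232 0.13770999] [[ 0.963 -0.268 -0.   ]
 [-0.268 -0.963 -0.   ]
 [-0.     0.    -1.   ]] 0.38479619546249294 [-0.15198783  0.4744084  -1.78955812] [ 0.05154222  0.05098454 -0.03356922]
398 215
213 204
```

View pics/w8.png

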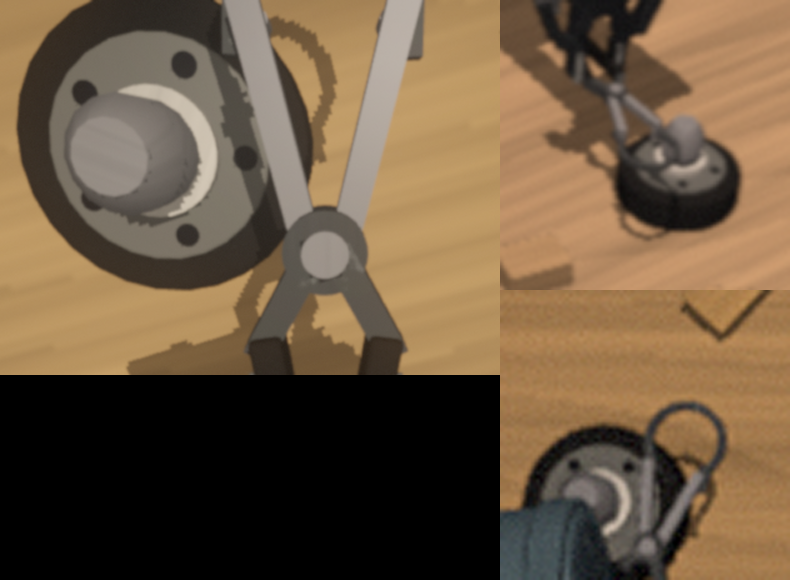

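Run:
```python
from h import *
c=camera("wrist"); t=camera("top"); p,r,o=tool()
st=onz(c,60+107.5/1.25,156.5/1.25,.092); print("stub",st,"tool",r.inv().apply(st-p).round(4))
def circ(cam,C,R_,z):
    a=np.linspace(0,2*np.pi,90); return np.array([proj(cam,[C[0]+R_*np.cos(k),C[1]+R_*np.sin(k),z]) for k in a])
for n,R_,z in [("top",.012,.092),("washer",.025,.05),("tyre",.062,.038)]:
    q=(circ(c,st,R_,z)-[60,0])*1.25; print(n,"crop L R T B",q.min(0)[0],q.max(0)[0],q.min(0)[1],q.max(0)[1])
for d in (.130,.1345,.139):
    C=r.apply([d,0,.0207])+p; q=circ(t,C,.028,C[2]); u,v=163,164
    q=(q-[u,v])*3.625+[500,290]; print(d,C.round(4),"ring crop L R T B",q.min(0)[0],q.max(0)[0],q.min(0)[1],q.max(0)[1])
```

```text
stub [0.5917 0.2061 0.092 ] tool [ 0.0731 -0.0678  0.0458]
top crop L R T B 69.0 146.0 115.875 195.25
washer crop L R T B 87.375 215.0 83.875 216.125
tyre crop L R T B 9.375 309.625 -18.75 293.75
0.13 [0.6284 0.1256 0.1171] ring crop L R T B 642.825 721.8499999999999 399.47499999999997 477.77500000000003
0.1345 [0.6327 0.1244 0.1171] ring crop L R T B 644.6375 723.6624999999999 393.3125 471.61249999999995
0.139 [0.637  0.1232 0.1171] ring crop L R T B 646.45 725.4749999999999 387.51250000000005 465.8125
```

Run:
```python
from h import *
t=camera("top"); p,r,o=tool()
img=cv2.imread("pics/top.png"); 
print("tyre top", onz(t,192,224,.030))
a=img[195:255,160:230]; m=(a.max(2)<60).astype(np.uint8); k=np.argwhere(cv2.morphologyEx(m,cv2.MORPH_OPEN,np.ones((2,2))))
hull=cv2.convexHull(k[:,::-1].astype(np.int32)); e=cv2.fitEllipse(hull); print(e); u,v=e[0][0]+160,e[0][1]+195
for z in (.019,.038): print(z,onz(t,u,v,z))
cv2.imwrite("pics/z.png",np.hstack([cv2.resize(a,None,fx=5,fy=5,interpolation=cv2.INTER_CUBIC),cv2.resize(cv2.imread("pics/w1.png")[200:330,460:610],None,fx=2.69,fy=2.69)[:300,:400]]))
print("top cam",np.array(t["extrinsics"])[:3,3])
```

```text
tyre top [0.5875 0.2029 0.03  ]
((32.85480880737305, 29.614614486694336), (44.403690338134766, 45.60248565673828), 83.5409164428711)
0.019 [0.5869 0.2035 0.019 ]
0.038 [0.585  0.1983 0.038 ]
top cam [ 0.46627443 -0.13209015  1.24169712]
```

View pics/z.png

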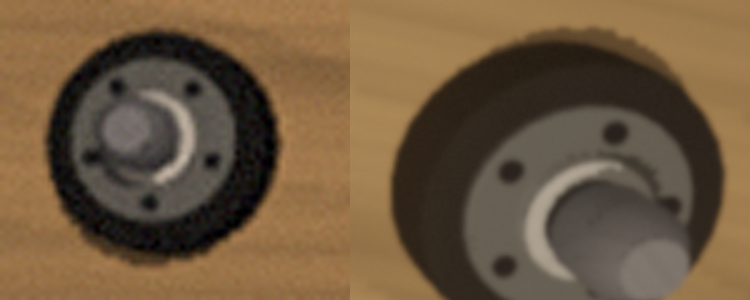

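Run:
```python
from h import *
t=camera("top"); c=camera("wrist"); p,r,o=tool()
print("top: hub",onz(t,191.2,222.7,.042),"stub",onz(t,185.4,220.6,.092))
# ring in the top view now, dark pixels
pr=r.apply([.134,0,.0207])+p; print("ring", onz(t,163+186.5/3.625,164+150.5/3.625,pr[2]),"model",pr)
# w1 camera: TCP pose then
E=np.array(c["extrinsics"]); M=np.eye(4); M[:3,:3]=r.as_matrix(); M[:3,3]=p
X=np.linalg.inv(M)@E; M1=np.eye(4); M1[:3,:3]=np.array([[-.978,-.208,0],[-.208,.978,0],[0,0,-1]]); M1[:3,3]=[.54946,-.04829,.32043]
c1=dict(c); c1["extrinsics"]=M1@X
print("w1 stub",onz(c1,573.4,301.1,.092))
```

```text
top: hub [0.5898 0.2019 0.042 ] stub [0.59   0.2033 0.092 ]
ring [0.627  0.1226 0.1172] model [0.63226367 0.12489983 0.11719305]
w1 stub [0.5919 0.2089 0.092 ]
```

```bash
python3 -m jog '[-0.012,-0.014,0,0,0,0,0.7,-0.03,-0.034,0,0,0,0,0.7,-0.048,-0.055,0,0,0,0,0.7,-0.057,-0.065,0,0,0,0,0.7,-0.0593,-0.0676,0,0,0,0,0.7,-0.0593,-0.0676,0,0,0,0,0.7,-0.0593,-0.0676,0,0,0,0,0.7]'
python3 - <<'E'
from h import *
s=camera("scene"); t=camera("top"); p,r,o=tool(); print(p,o["opening"],o["wrist_force"])
pr=r.apply([.1325,0,.0207])+p; print(pr)
out=[]
for cam in (t,s):
    u,v=proj(cam,pr).astype(int); print(u,v)
    d=cam["frame"][v-25:v+25,u-25:u+25,::-1]; out.append(cv2.resize(d,(400,400),interpolation=cv2.INTER_CUBIC))
cv2.imwrite("pics/w9.png",np.hstack(out))
np.savez("k.npz",t=t["mtx"],te=t["extrinsics"],s=s["mtx"],se=s["extrinsics"])
E
```

```text
time_s: 15.1
eef_pos: [0.4644, 0.2414, 0.1378]
eef_rot: [0.0, 0.991, -0.135, 0.0]
wrist_force: [-0.1, -0.6, -1.4]
opening: 0.391
grasp_force: 59.3
[0.46434884 0.24141979 0.13779968] 0.39038541134987653 [ 0.41157619  0.85764644 -1.66196518]
[0.59200864 0.20592522 0.11711519]
181 218
412 199
```

View pics/w9.png

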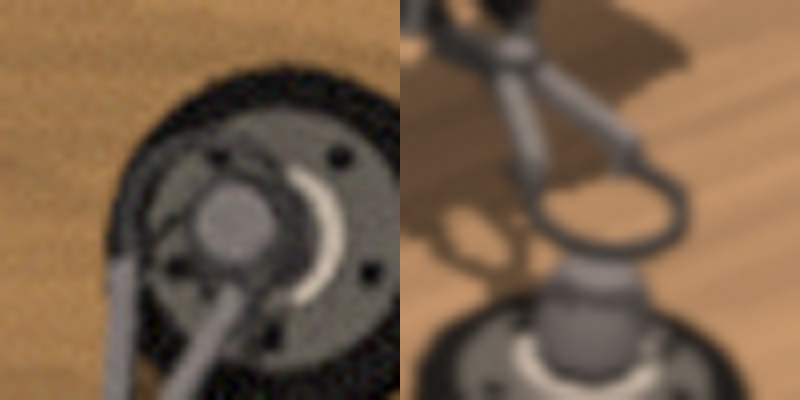

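```bash
cat > fit.py <<'E'
from h import *
def fit(cam,ref,z,c0,yaw,rng=.010,step=.001):
    d=np.abs(cam["frame"][...,::-1].astype(float)-ref.astype(float)).sum(2); d=np.minimum(d,90)
    d=cv2.resize(d.astype(np.float32),None,fx=4,fy=4,interpolation=cv2.INTER_LINEAR)
    a=np.linspace(-2.4,2.4,60)+yaw; E=np.array(cam["extrinsics"]); best=[]
    def mean(C,R_):
        P=np.c_[C[0]+R_*np.cos(a),C[1]+R_*np.sin(a),np.full(60,z)]; q=(P-E[:3,3])@E[:3,:3]; k=np.array(cam["mtx"])
        u=k[0][0]*q[:,0]/-q[:,2]+k[0][2]; v=k[1][1]*q[:,1]/q[:,2]+k[1][2]
        return cv2.remap(d,(4*u+1.5).astype(np.float32)[None],(4*v+1.5).astype(np.float32)[None],cv2.INTER_LINEAR).mean()
    for x in np.arange(-rng,rng+1e-9,step):
        for y in np.arange(-rng,rng+1e-9,step):
            C=[c0[0]+x,c0[1]+y]; best.append((mean(C,.025)-.5*mean(C,.032)-.3*mean(C,.018),C))
    best.sort(key=lambda b:-b[0]); w=np.array([b[1] for b in best[:8]]); return best[0][0],w.mean(0).round(4),w.std(0).round(4)
E
python3 - <<'E'
from fit import *
p,r,o=tool(); t=camera("top"); yaw=np.arctan2(r.as_matrix()[1,0],r.as_matrix()[0,0])
pr=r.apply([.1325,0,.0207])+p
print(pr, fit(t,cv2.imread("pics/top.png"),pr[2],pr,yaw))
# stub top disc in this view: bright disc
f=t["frame"].astype(float).mean(2); print(onz(t,181-25+235/8-.5,218-25+222/8-.5,.092))
c=camera("wrist"); 
for n in ("ring_center","stub_top"): print(n,[(np.round(d["xyz"],4).tolist(),round(d["confidence"],2)) for d in spot_in(t,n)][:2])
E
```

```text
[0.59200864 0.20592522 0.11711519] (np.float32(42.465645), array([0.5905, 0.2064]), array([0.0011, 0.0005]))
[0.5909 0.2047 0.092 ]
ring_center [([0.6008, 0.1915, 0.1183], 0.56)]
stub_top [([0.5897, 0.1885, 0.0361], 0.75)]
```

Run:
```python
from fit import *
t=camera("top"); p,r,o=tool()
E=np.array(t["extrinsics"]);k=np.array(t["mtx"])
def disc(img,z,R_,c0):
    g=cv2.resize(img.astype(np.float32).mean(2),None,fx=4,fy=4,interpolation=cv2.INTER_LINEAR)
    a=np.linspace(0,2*np.pi,48,endpoint=False)
    def m(C,rr):
        P=np.c_[C[0]+rr*np.cos(a),C[1]+rr*np.sin(a),np.full(48,z)]; q=(P-E[:3,3])@E[:3,:3]
        u=k[0][0]*q[:,0]/-q[:,2]+k[0][2]; v=k[1][1]*q[:,1]/q[:,2]+k[1][2]
        return cv2.remap(g,(4*u+1.5).astype(np.float32)[None],(4*v+1.5).astype(np.float32)[None],cv2.INTER_LINEAR)[0]
    b=[]
    for x in np.arange(-.008,.0081,.0005):
        for y in np.arange(-.008,.0081,.0005):
            C=[c0[0]+x,c0[1]+y]; i,o=m(C,R_-.003),m(C,R_+.003); b.append((np.minimum(np.abs(i-o),25).mean()-i.std()*.5,C))
    b.sort(key=lambda q:-q[0]); w=np.array([q[1] for q in b[:10]]); return w.mean(0).round(4),w.std(0).round(4)
img=cv2.imread("pics/top.png")
print("stub top ref",disc(img,.092,.012,[.5903,.2035]),"now",disc(t["frame"][...,::-1],.092,.012,[.5903,.2035]))
print("hub ref",disc(img,.042,.043,[.59,.202]),"tyre",disc(img,.038,.062,[.59,.202]))
pr=r.apply([.1325,0,.0207])+p;yaw=-.27
for z in (.114,.117,.120): print("ring",z,fit(t,img,z,pr,yaw,step=.0005,rng=.006)[1:])
```

```text
stub top ref (array([0.5908, 0.2047]), array([0.0004, 0.0005])) now (array([0.5907, 0.205 ]), array([0.0005, 0.0004]))
hub ref (array([0.5908, 0.2051]), array([0.0005, 0.0004])) tyre (array([0.5876, 0.1994]), array([0.0003, 0.0006]))
ring 0.114 (array([0.5894, 0.2075]), array([0.0005, 0.0003]))
ring 0.117 (array([0.5889, 0.2067]), array([0.0005, 0.0003]))
ring 0.12 (array([0.5886, 0.2057]), array([0.0005, 0.0003]))
```

```bash
python3 -m jog '[0.0012,0.0006,0.005,0,0,0,0.7,0.0012,0.0006,0.012,0,0,0,0.7,0.0012,0.0006,0.02,0,0,0,0.7,0.0012,0.0006,0.026,0,0,0,0.7,0.0012,0.0006,0.029,0,0,0,0.7,0.0012,0.0006,0.03,0,0,0,0.7,0.0012,0.0006,0.03,0,0,0,0.7]'
python3 - <<'E'
from fit import *
t=camera("top"); p,r,o=tool(); img=cv2.imread("pics/top.png"); pr=r.apply([.1325,0,.0207])+p
print(p,pr,o["wrist_force"],o["torque"],o["opening"]); print(fit(t,img,pr[2],pr,-.27,step=.0005,rng=.006))
E
```

```text
time_s: 16.32
eef_pos: [0.4651, 0.2411, 0.1079]
eef_rot: [-0.0, 0.991, -0.135, 0.0]
wrist_force: [0.6, 0.3, -1.0]
opening: 0.386
grasp_force: 59.3
[0.46515015 0.24116664 0.1079991 ] [0.59285371 0.20580885 0.08735042] [-0.17675685 -0.03627562 -1.97892639] [-0.01195447  0.10596991  0.06051951] 0.38303369807013404
(np.float32(48.56413), array([0.5901, 0.2028]), array([0.0004, 0.0004]))
```

```bash
python3 -m jog '[0,0,0.001,0,0,0,0.7,0,0,0.002,0,0,0,0.7,0,0,0.003,0,0,0,0.7,0,0,0.004,0,0,0,0.7,0,0,0.004,0,0,0,0.7]'; python3 -c "
from h import *
p,r,o=tool();print(p,o['wrist_force'],o['torque'])"; python3 -m jog '[0,0,0.001,0,0,0,0.7,0,0,0.002,0,0,0,0.7,0,0,0.002,0,0,0,0.7]'; python3 -c "
from h import *
p,r,o=tool();print(p,o['wrist_force'],o['torque'])"
```

```text
time_s: 17.0
eef_pos: [0.4649, 0.2411, 0.1036]
eef_rot: [0.0, 0.991, -0.135, -0.0]
wrist_force: [0.6, 0.1, -2.4]
opening: 0.385
grasp_force: 59.3
[0.46485046 0.24106657 0.10363513] [ 0.6172548   0.08306059 -2.38164763] [ 0.04509426  0.09359639 -0.01476787]
time_s: 17.38
eef_pos: [0.4649, 0.2411, 0.1017]
eef_rot: [0.0, 0.991, -0.135, -0.0]
wrist_force: [0.8, 0.9, -1.5]
opening: 0.388
grasp_force: 59.3
[0.46487877 0.24107365 0.10167238] [ 0.77165347  0.91314214 -1.49050504] [ 0.02684958  0.03951792 -0.01447358]
```

```bash
for i in 1 2; do python3 -m jog '[0,0,0.001,0,0,0,0.7,0,0,0.002,0,0,0,0.7,0,0,0.003,0,0,0,0.7,0,0,0.003,0,0,0,0.7]'; python3 -c "
from h import *
p,r,o=tool();print(p,o['wrist_force'],o['torque'])"; done
```

```text
time_s: 17.88
eef_pos: [0.4649, 0.2411, 0.0987]
eef_rot: [0.0, 0.991, -0.135, -0.0]
wrist_force: [-0.3, 1.1, -1.7]
opening: 0.386
grasp_force: 59.3
[0.46488114 0.2410657  0.09865846] [-0.33542471  1.0946942  -1.69009987] [0.08526666 0.13811894 0.02829413]
time_s: 18.38
eef_pos: [0.4649, 0.2411, 0.0957]
eef_rot: [0.0, 0.991, -0.135, -0.0]
wrist_force: [-0.2, 0.1, -1.3]
opening: 0.387
grasp_force: 59.3
[0.46490314 0.24109493 0.09568431] [-0.21936655  0.07251128 -1.28698821] [ 0.00039884  0.05490339 -0.06396262]
```

```bash
python3 -m jog '[0,0,0.0015,0,0,0,0.7,0,0,0.003,0,0,0,0.7,0,0,0.0045,0,0,0,0.7,0,0,0.006,0,0,0,0.7,0,0,0.0075,0,0,0,0.7,0,0,0.009,0,0,0,0.7,0,0,0.0095,0,0,0,0.7,0,0,0.0095,0,0,0,0.7]'; python3 -c "
from h import *
p,r,o=tool();print(p,o['wrist_force'],o['torque'])";  python3 -m jog '[0,0,0.0015,0,0,0,0.7,0,0,0.003,0,0,0,0.7,0,0,0.0045,0,0,0,0.7,0,0,0.006,0,0,0,0.7,0,0,0.0075,0,0,0,0.7,0,0,0.0085,0,0,0,0.7,0,0,0.0085,0,0,0,0.7]'; python3 -c "
from h import *
p,r,o=tool();print(p,o['wrist_force'],o['torque'])"
```

```text
time_s: 19.38
eef_pos: [0.465, 0.2411, 0.0863]
eef_rot: [0.0, 0.991, -0.135, -0.0]
wrist_force: [-0.3, -0.6, -2.6]
opening: 0.388
grasp_force: 59.3
[0.46495898 0.2410992  0.08625821] [-0.25907869 -0.64100891 -2.57292935] [0.00429358 0.03342242 0.03279009]
time_s: 20.25
eef_pos: [0.4649, 0.2411, 0.0777]
eef_rot: [0.0, 0.991, -0.135, -0.0]
wrist_force: [1.0, 0.7, -2.0]
opening: 0.385
grasp_force: 59.3
[0.4649067  0.24107931 0.07767565] [ 0.97887149  0.66235367 -1.9765788 ] [-0.04124895  0.02616811 -0.03037311]
```

```bash
python3 -m jog '[0,0,0.001,0,0,0,0.7,0,0,0.002,0,0,0,0.7,0,0,0.003,0,0,0,0.7,0,0,0.0035,0,0,0,0.7,0,0,0.004,0,0,0,0.7,0,0,0.004,0,0,0,0.7]';python3 -c "
from h import *
p,r,o=tool();print(p,o['wrist_force'],o['torque'])";for i in 1 2; do python3 -m jog '[0,0,0.0005,0,0,0,0.7,0,0,0.001,0,0,0,0.7,0,0,0.001,0,0,0,0.7]';python3 -c "
from h import *
p,r,o=tool();print(p,o['wrist_force'],o['torque'])"; done
```

```text
time_s: 21.0
eef_pos: [0.465, 0.2411, 0.0738]
eef_rot: [0.0, 0.991, -0.135, 0.0]
wrist_force: [0.4, 0.1, -1.6]
opening: 0.389
grasp_force: 59.3
[0.46499133 0.24108174 0.07376659] [ 0.4252618   0.10542556 -1.56265843] [ 0.02915614  0.07732957 -0.03855985]
time_s: 21.38
eef_pos: [0.465, 0.2411, 0.0728]
eef_rot: [0.0, 0.991, -0.135, 0.0]
wrist_force: [-0.4, 0.7, -2.1]
opening: 0.387
grasp_force: 59.3
[0.46498542 0.24110591 0.07278105] [-0.4023193   0.69948877 -2.10612461] [ 0.02472153  0.01228852 -0.02860821]
time_s: 21.75
eef_pos: [0.465, 0.2411, 0.0718]
eef_rot: [-0.0, 0.991, -0.135, 0.0]
wrist_force: [-0.4, -0.6, -0.8]
opening: 0.388
grasp_force: 59.3
[0.46499958 0.2411233  0.0718068 ] [-0.35500959 -0.58999551 -0.79460115] [ 0.00848903 -0.01478465  0.01549217]
```

```bash
python3 -m jog '[0,0,0.0004,0,0,0,0.7,0,0,0.0008,0,0,0,0.7,0,0,0.0008,0,0,0,0.7]';python3 - <<'E'
from fit import *
F=[]
for i in range(6): t=camera("top"); F.append(get_obs()["wrist_force"])
p,r,o=tool();print(p,np.mean(F,0),o['torque'])
pr=r.apply([.1325,0,.0207])+p;print(pr,fit(t,cv2.imread("pics/top.png"),.054,pr,-.27,step=.0005,rng=.006))
E
```

```text
time_s: 22.12
eef_pos: [0.465, 0.2411, 0.071]
eef_rot: [0.0, 0.991, -0.135, -0.0]
wrist_force: [-1.8, -0.3, 0.2]
opening: 0.384
grasp_force: 59.4
[0.46496308 0.2411112  0.07099183] [-0.75237957 -0.07431177 -1.08538347] [0.02199426 0.0187807  0.00272772]
[0.59265417 0.20574014 0.05028885] (np.float32(44.431427), array([0.5899, 0.2062]), array([0.0004, 0.0004]))
```

```bash
python3 -m jog '[0,0,0.0004,0,0,0,0.7,0,0,0.0008,0,0,0,0.7,0,0,0.0008,0,0,0,0.7]';python3 - <<'E'
from fit import *
F=[];T=[]
for i in range(8): t=camera("top"); o=get_obs(); F.append(o["wrist_force"]); T.append(o["torque"])
print(np.mean(F,0),np.mean(T,0),o["eef_pos"],o["time_s"])
E
```

```text
time_s: 22.8
eef_pos: [0.4649, 0.2411, 0.0702]
eef_rot: [0.0, 0.991, -0.135, -0.0]
wrist_force: [-1.4, 0.6, -0.1]
opening: 0.387
grasp_force: 59.4
[-0.84743225  0.40814673 -0.51570284] [0.01804035 0.02928961 0.01054255] [0.46498877 0.24110262 0.07020673] 23.2
```

```bash
python3 -m jog '[0,0,0.0004,0,0,0,0.7,0,0,0.0008,0,0,0,0.7,0,0,0.0008,0,0,0,0.7]';python3 - <<'E'
from fit import *
F=[];T=[]
for i in range(12): t=camera("top"); o=get_obs(); F.append(o["wrist_force"]); T.append(o["torque"])
print(np.mean(F,0),np.std(F,0),np.mean(T,0),o["eef_pos"],o["time_s"])
E
```

```text
time_s: 23.58
eef_pos: [0.465, 0.2411, 0.0694]
eef_rot: [-0.0, 0.991, -0.135, 0.0]
wrist_force: [-1.2, -0.4, 0.3]
opening: 0.388
grasp_force: 59.4
[-1.14378277  0.567542    0.21708596] [0.65216116 0.39153392 0.53326585] [0.01831697 0.04286202 0.00685274] [0.46496406 0.24109018 0.0693896 ] 24.175
```

```bash
python3 -m jog '[0,0,-0.001,0,0,0,0.7,0,0,-0.002,0,0,0,0.7,0,0,-0.0025,0,0,0,0.7,0,0,-0.0025,0,0,0,0.7,0,0,-0.0025,0,0,0,0.7]';python3 - <<'E'
from fit import *
F=[];T=[]
for i in range(12): t=camera("top"); o=get_obs(); F.append(o["wrist_force"]); T.append(o["torque"])
p,r,_=tool()
print(np.mean(F,0),np.mean(T,0),p,o["time_s"],o["opening"],o["grasp_force"],r.as_matrix().round(3))
pr=r.apply([.1325,0,.0207])+p;print(pr,fit(t,cv2.imread("pics/top.png"),.054,pr,-.27,step=.0005,rng=.006))
E
```

```text
time_s: 24.8
eef_pos: [0.4651, 0.2411, 0.0719]
eef_rot: [0.0, 0.991, -0.135, 0.0]
wrist_force: [0.3, -0.0, -0.8]
opening: 0.388
grasp_force: 59.3
[ 0.5581894   0.12072863 -1.21258953] [-0.01265865 -0.09266914  0.00705015] [0.46500344 0.24109007 0.07189189] 25.4 0.38484744967438206 59.26588151603937 [[ 0.964 -0.267  0.   ]
 [-0.267 -0.964  0.   ]
 [ 0.    -0.    -1.   ]]
[0.5926934  0.20571182 0.05119427] (np.float32(44.660004), array([0.5902, 0.2065]), array([0.0004, 0.0004]))
```

```bash
python3 -c "
from bench import hand_in
print(hand_in())"
```

```text
the job is handed in; nothing more can be done
None
```

I handed in at about 25 s, with the ring held spread round the groove by the squeezed pliers (59 N grip) and set by force and position readings about at the washer; no verdict came back, and I viewed 12 pictures, two over the limit of 10.

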